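Bolt the lid of the sweets bin

ROBOT

A 6-joint arm with a two-finger parallel gripper is mounted at the origin on the work surface. World frame = base frame: x ahead of the robot, y to its left, z up, the work surface at z = 0. Lengths are in mm, angles in rad, forces in N, time in s.
With the tool pointing down it reaches from about 400 to 925 mm from the base axis. Payload 12.5 kg.
Tool frame: the origin (TCP) lies midway between the tips of the shut fingers; the grasp point (between the pads) lies 19 mm behind it (env.tcp_to_grasp is the distance from the TCP to the grasp point, in mm); z points along the fingers, y is the line along which they close (so a half turn about z gives the same grasp; the last joint's range is limited). The gripper opens to 95 mm and grips with 3 to 60 N. Pads are 20 mm wide; open, the fingers measure 119 mm over their backs; the gripper's body (75 mm by 180 mm) begins 59 mm behind the grasp point.
Start: joints at [-1.227, 0.491, 1.559, -0, 1.092, -0.106], TCP at [271.765, -562.841, 214.661] pointing down, gripper open.
Joint ranges: [-3.1, 3.1], [-0.84, 2.19], [0.05, 2.79], [-1.13, 4.28], [0.06, 2.93], [-2.69, 2.69]. Speed limits (rad/s): [2.22, 2.22, 2.79, 3.14, 3.14, 3.14].

INTERFACE

Orientations are given as [roll, pitch, yaw] about the fixed x, y, z axes, in that order (R = Rz(yaw) Ry(pitch) Rx(roll)).
In Python, from cell import env gives the robot as it stands. The module is installed in compiled form; this text tells all that it offers.
- The arm moves only by the tool step_arm, never from a script. Its argument "plan" is a list that holds one entry, the list of rows, each a list of 5 numbers: the shift along the tool's x, y, z in mm, then the turn about the tool's z in degrees, then the opening, from -1 (shut) to 1 (fully open). A call has 1 to 8 rows; each row is the pose to reach, as a shift and turn from the pose commanded when the call began, along the tool's axes at that moment; what a row does not reach only later rows make up. A row lasts 1/12 s, in which the tool goes at most 41.7 mm and 7.16 degrees, less where a joint would pass 70% of its speed; a pose out of reach is approached as far as the arm can. A call with a gripper value outside its range is refused whole. The fingers move at their own pace and stop on an object; the grip force is fixed at half the most. Time passes only in rows, so rows that repeat a pose let the fingers close. It gives the time, the measured TCP pose, the force, the opening and the grip force at its end, in the units of the state.
- env.state(): the state, without advancing time (a new reading comes with each control period).
- env.read_camera(name): name is "side" or "top" or "wrist"; returns the picture (480x640x3 uint8, blue, green, red); there is no depth.
- env.get_calibration(name): a dict with "K" (3x3 intrinsics, pixels), "extrinsics" (4x4, takes a point from world to camera coordinates). Camera axes: x right, y up, looking along -z (the intrinsics and any distortion apply to the point x, -y, -z); pixel columns grow to the right and rows downward; lengths in mm; the calibration is good to about 2 mm. A picture is of the moment at which its call begins: read the wrist's pose just before it. get_calibration takes no time and is no camera call; for the wrist camera it gives the pose at the moment of the call.
- env.job_done(): hands the job in; it is judged then, once.
The state is a dict: "t": time; "joints": joint angles; "qvel": joint speeds; "tau": joint torques, N m; "eef_pos": TCP position; "tcp_rot": TCP orientation; "ft_force": force on the tool from outside, world axes, zero at the start; "moment": the same for the moment, N m; "opening": opening from 0.0 (shut) to 1.0 (fully open); "grip_force": force on a finger pad.
Only numpy, scipy, OpenCV 4.12 (cv2) and the standard library are available. Lean on these libraries where they do the work, as an engineer would, in place of code of your own. Each camera call takes 0.05 s, during which the arm holds its last target. There are 200 camera calls.

TASK

Bolt the lid of the sweets bin: push the lid down onto its springy seal so that the barrel bolt lines up with the keeper, slide the bolt through the keeper until its handle meets the end of the slot, then turn the handle right down into the notch there and let go. Work by feel and go gently, without ramming the bolt at the keeper or forcing the handle against the barrel, and leave the two jars, the scoop and the bowl where they are.

Things in the scene. Friction and masses are not known exactly. Their poses are not given: they have to be found in the camera images.
- bin: Pink sweets bin with a cream top, 300 x 480 mm, 120 mm tall, standing on the counter. Origin: centre of its underside; x to the back, y to the left, z up. The left part (y 62 to 240 mm) is a fixed deck, the right part (y -240 to 60 mm) a 16 mm lid with a clear window, hinged along the back; lid and deck tops are level, 120 mm up, when the lid is fully down.
- lid_edge (a point): Top of the lid's front edge, in line with the drawn-back handle, 305 mm from the hinge (the bolt axis is 215 mm from it). Rubber seal: left alone, the lid floats here 9 to 15 mm above the deck's level; to push it fully down at the bolt takes 8 to 12 N, and it springs back. Held by the bolt it stays 2 to 4 mm up.
- barrel: Steel plate, 52 x 123 x 3 mm, of the barrel bolt on the lid. Origin: on the lid's top below the bolt axis, where the handle stands at bolt joint 0; axes as the bin. On it a sleeve, 22 wide, 23 mm tall, with an 11 mm slot along its top; at the slot's left end a 12 mm notch, flush with that end, opens to the front. The sleeve was clamped by hand, up to 8 mm off: feel for the end. Takes 20 N at most.
- bolt (a joint): Slide of the brass bolt, 12 mm thick, round-nosed, its axis 14 mm above the lid's top. 0 drawn back, grows as it moves to the bin's +y (left); starts at 0 to 0.014 m. The nose leads the handle by 78.5 mm. About 2 N moves it when free. Past 0.042 m the nose is through the keeper; the handle meets the slot's end at 0.047 to 0.063 m.
- handle (a joint): Turn of the handle about the bolt axis: 0 upright, grows as it tips to the front (-x) of the bin, 1.5 rad when right down. Stays where it is left. In the slot it has only about 0.1 rad of play; it can go down only in the notch, which has 3 mm of room for its stem.
- knob (a point): Centre of the black cylindrical knob, 18 mm in diameter and 24 mm long, on the handle's 9 mm square brass stem, 48 mm from the bolt axis. Upright, it is 62 mm above the lid's top.
- keeper: Steel staple on the deck that the bolt goes through, 25 wide (x), 16 long (y), 25.5 mm tall. Origin: centre of its underside, on the deck. Opening 17 wide, 22 mm high: the bolt clears the bridge by 2 mm with the lid fully down, and butts against it when the lid floats on its seal. It takes no more than 20 N.
- gum_jar: Clear jar of gumballs, white cap, 68 mm in diameter, 105 mm tall, on the deck's back. Origin: centre of its underside. Leave it.
- mint_jar: Clear jar of green mints, black cap, 60 mm in diameter, 85 mm tall, on the deck's back left corner. Origin: centre of its underside. Leave it.
- scoop: Aluminium sweet scoop with a red handle, 165 x 50 mm, 34 mm tall, on the deck's front left, handle to the front. Origin: underside, near the back of its tray. Leave it.
- sweet_bowl: White bowl of sweets, 124 mm wide, 52 mm tall, on the counter to the right of the bin. Origin: centre of its underside. Leave it.

How it is judged:
By the outcome, as a careful person would: the job done as asked, in the order asked, and still so for the second after the job is handed in, with the robot touching nothing.
It also fails if it takes over 64 s, if anything falls off the work surface, if the arm or the gripper's body presses on something with over 40 N, if the wrist force passes 120 N, or if a joint passes its speed limit or range.

## Working session

There is one attempt and no reset: what is moved stays moved. The work goes in short steps, Python scripts to look and compute and a tool call to move; the robot and the scene stay as the last step left them, time stands still between calls to the robot, and variables do not carry over. Pictures are saved under pics/ and viewed, at most 10 in all, crops included, and the job is handed in when it is done.

Besides the shell and the picture viewer there is one more tool, called after "Request:" as a command line: name --argument value ..., lists and objects as JSON in quotes. step_arm: Moves the arm, as the interface text tells. Its arguments: {"type":"object","properties":{"plan":{"type":"array"}},"required":["plan"]}

```bash
mkdir -p pics
cat > h.py <<'E'
from cell import env
import numpy as np, cv2
def proj(name,P):
    c=env.get_calibration(name);E=np.array(c["extrinsics"]);K=np.array(c["K"])
    p=E[:3,:3]@np.array(P,float)+E[:3,3];p=np.array([p[0],-p[1],-p[2]]);q=K@p
    return q[:2]/q[2]
def ray(name,uv):
    c=env.get_calibration(name);E=np.array(c["extrinsics"]);K=np.array(c["K"])
    d=np.linalg.inv(K)@np.array([uv[0],uv[1],1.]);d=np.array([d[0],-d[1],-d[2]])
    R=E[:3,:3];return -R.T@E[:3,3],R.T@d
def atz(name,uv,z):
    o,d=ray(name,uv);return o+d*(z-o[2])/d[2]
def tri(n1,a,n2,b):
    o1,d1=ray(n1,a);o2,d2=ray(n2,b)
    s=np.linalg.lstsq(np.c_[d1,-d2],o2-o1,rcond=None)[0]
    p,q=o1+s[0]*d1,o2+s[1]*d2;return (p+q)/2,np.linalg.norm(p-q)
E
python3 - <<'E'
from h import *
s=env.state()
print({k:np.round(v,3) for k,v in s.items()})
for n in("top","side"):
    cv2.imwrite(f"pics/{n}0.png",env.read_camera(n));print({k:np.round(v,2).tolist() for k,v in env.get_calibration(n).items() if k in("K","extrinsics")})
E
```

```text
{'t': np.float64(0.0), 'joints': array([-1.227,  0.492,  1.559,  0.   ,  1.092, -0.106]), 'qvel': array([ 0.001,  0.   ,  0.   ,  0.001,  0.   , -0.   ]), 'tau': array([-1.0000e-03, -6.1265e+01, -2.5817e+01,  6.9000e-02,  4.8000e-02,
       -0.0000e+00]), 'eef_pos': array([ 271.661, -562.597,  214.062]), 'tcp_rot': array([-3.14, -0.  ,  0.45]), 'ft_force': array([0.223, 0.539, 0.16 ]), 'moment': array([ 0.012,  0.02 , -0.064]), 'grip_force': np.float64(0.0), 'opening': np.float64(1.002)}
{'K': [[503.87, 0.0, 327.7], [0.0, 503.87, 240.43], [0.0, 0.0, 1.0]], 'extrinsics': [[-0.03, -1.0, -0.0, -90.25], [0.99, -0.03, 0.16, -611.74], [-0.16, 0.0, 0.99, -1271.01], [0.0, 0.0, 0.0, 1.0]]}
{'K': [[434.87, 0.0, 314.14], [0.0, 434.87, 239.0], [0.0, 0.0, 1.0]], 'extrinsics': [[-0.99, -0.15, -0.01, 565.29], [0.11, -0.77, 0.62, -219.44], [-0.1, 0.62, 0.78, -931.63], [0.0, 0.0, 0.0, 1.0]]}
```

View pics/top0.png

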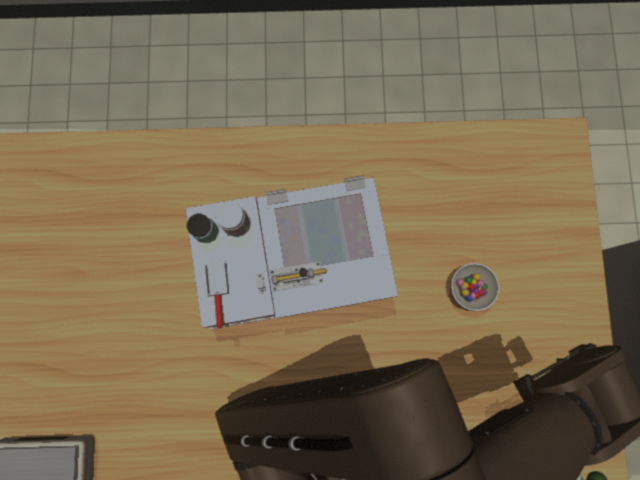

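View pics/side0.png

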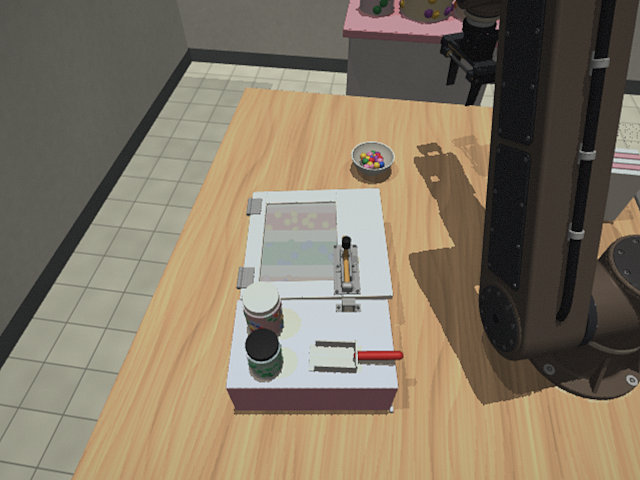

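The top view shows the bin with corners near (187,208), (374,180), (396,296), (203,326). The knob is at about (303,272) in top and (346,243) in side. The keeper is near (262,283) in top and (348,305) in side. I'll enlarge both around the bolt.

Run:
```python
import cv2,numpy as np
a=cv2.imread("pics/top0.png")[235:315,240:345];b=cv2.imread("pics/side0.png")[225:320,290:410]
a=cv2.resize(a,(630,480),interpolation=cv2.INTER_CUBIC);a=a
cv2.imwrite("pics/c1.png",a);cv2.imwrite("pics/c2.png",cv2.resize(b,(720,570),interpolation=cv2.INTER_CUBIC))
```

```text
(no output)
```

View pics/c1.png

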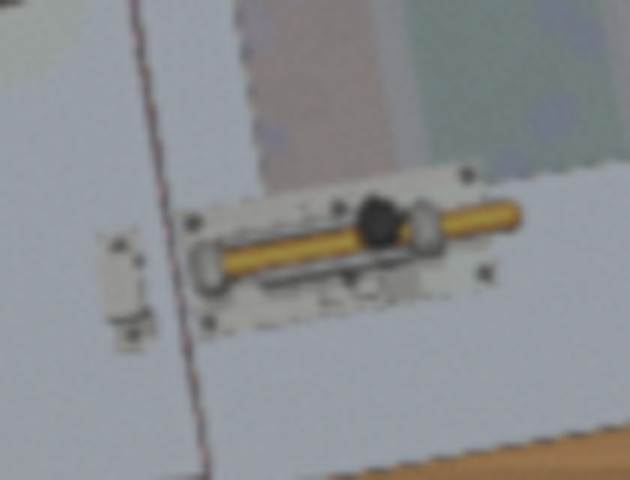

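View pics/c2.png

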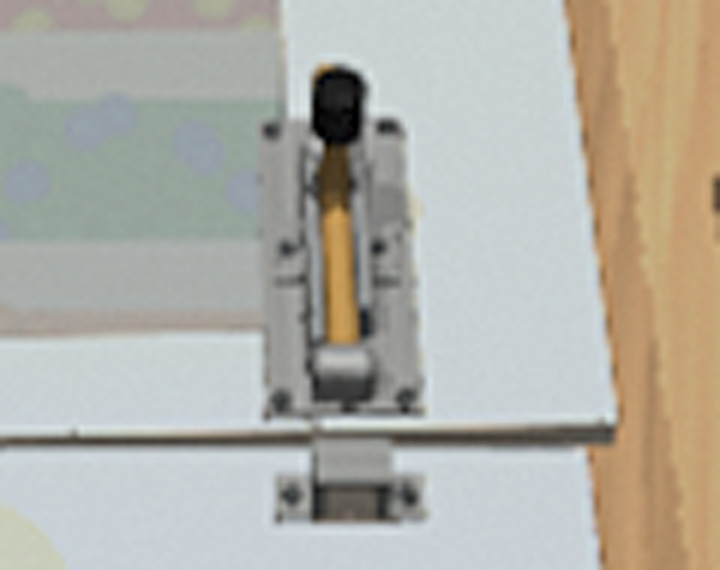

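The enlarged crops put the knob at top (303.3,272) and side (346.3,242.5). The keeper's bridge is at top (260.3,281), and the lid seam runs from (262.5,235) to (274.7,315). In the side view the notch is at the near end of the sleeve, on its right (front) side.

Run:
```python
from h import *
np.set_printoptions(precision=1,suppress=True)
print("knob",tri("top",(303.3,272),"side",(346.3,242.5)))
print("keeper top",tri("top",(260.3,280.3),"side",(348.3,299)), atz("top",(260.3,280.3),145))
for n,uv,z in [("seamA",(262.5,235),120),("seamB",(274.7,315),120),("cFL",(203,326),120),("cFR",(396,296),128),("cBR",(374,180),122),("cBL",(187,208),120)]:
    print(n,atz("top",uv,z))
for p in [(193,222),(467,174),(486,272),(208,322)]: print("screw",atz("top",(240+p[0]/6,235+p[1]/6),130))
for p in [(270,130),(388,128),(281,398),(406,396)]: print("screw side",atz("side",(290+p[0]/6,225+p[1]/6),133))
```

```text
knob (array([513.6, -48. , 187.6]), np.float64(0.8360846530361213))
keeper top (array([498.5,  57.1, 149.1]), np.float64(4.582618562696255)) [501.2  57.4 145. ]
seamA [615.7  54.5 120. ]
seamB [418.3  26.4 120. ]
cFL [396.8 199.6 120. ]
cFR [ 455.5 -268.2  128. ]
cBR [ 748.4 -227.9  122. ]
cBL [689.6 243.1 120. ]
screw [521.9  30.4 130. ]
screw [538.3 -81.2 130. ]
screw [498.3 -87.9 130. ]
screw [481.2  24.7 130. ]
screw side [537.5 -76.4 133. ]
screw side [496.1 -83.4 133. ]
screw side [520.5  33.7 133. ]
screw side [479.9  26.9 133. ]
```

Request:
step_arm --plan '[[[30,-24,-7,3,1],[60,-49,-14,6,1],[91,-74,-21,9,1],[122,-99,-28,12,1],[153,-124,-35,15,1],[184,-149,-42,17.8,1],[215,-174,-49,17.8,1],[246,-199,-56,17.8,1]]]'

```text
t: 0.77
eef_pos: [407.1, -274.8, 270.9]
tcp_rot: [-3.141, 0.0, 0.139]
ft_force: [0.2, -0.7, -0.3]
opening: 1.001
grip_force: 0.0
```

Request:
step_arm --plan '[[[19,-30,0,0,1],[38,-59,0,0,1],[58,-89,0,0,1],[78,-120,0,0,1],[98,-150,0,0,1],[117,-180,0,0,1],[136,-210,0,0,1],[136,-210,0,0,1]]]'

```text
t: 1.43
eef_pos: [513.7, -45.5, 270.4]
tcp_rot: [-3.141, -0.0, 0.143]
ft_force: [0.2, -0.1, 0.9]
opening: 0.995
grip_force: 0.0
```

Run:
```python
from h import *
s=env.state();print(s["eef_pos"],s["ft_force"])
cv2.imwrite("pics/w0.png",env.read_camera("wrist"))
for z in (190,215): print(proj("wrist",(513.6,-48,z)))
```

```text
[513.71953276 -45.45265611 270.35297516] [ 0.16567472 -0.14886804  0.86844297]
[314.44280902 249.97514018]
[314.32822768 260.96983163]
```

View pics/w0.png

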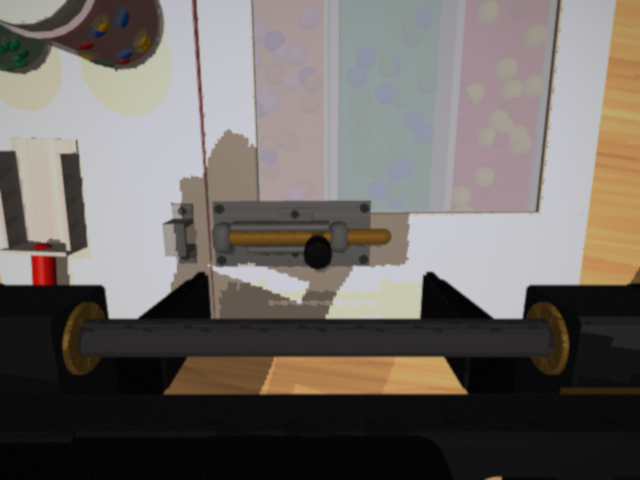

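The wrist view shows the knob at (317,252), within 3 px of the predicted spot, and the plate edges are level, so the yaw is right. I'll descend around the knob.

Request:
step_arm --plan '[[[0,4,20,0,0.2],[0,4,45,0,0.2],[0,4,65,0,0.2],[0,4,80,0,0.2],[0,4,89,0,0.2],[0,4,91,0,0.2],[0,4,91,0,0.2],[0,4,91,0,0.2]]]'

```text
t: 2.15
eef_pos: [513.2, -54.2, 180.3]
tcp_rot: [3.141, -0.001, 0.139]
ft_force: [-0.3, -0.3, 0.2]
opening: 0.604
grip_force: 0.0
```

Run:
```python
from h import *
s=env.state();print(s["eef_pos"],s["ft_force"],s["opening"])
cv2.imwrite("pics/s1.png",cv2.resize(env.read_camera("side")[150:330,240:420],(600,600),interpolation=cv2.INTER_CUBIC))
```

```text
[513.16279371 -54.2258626  180.34411117] [-0.26179632 -0.29404722  0.17961137] 0.6037631625559146
```

View pics/s1.png

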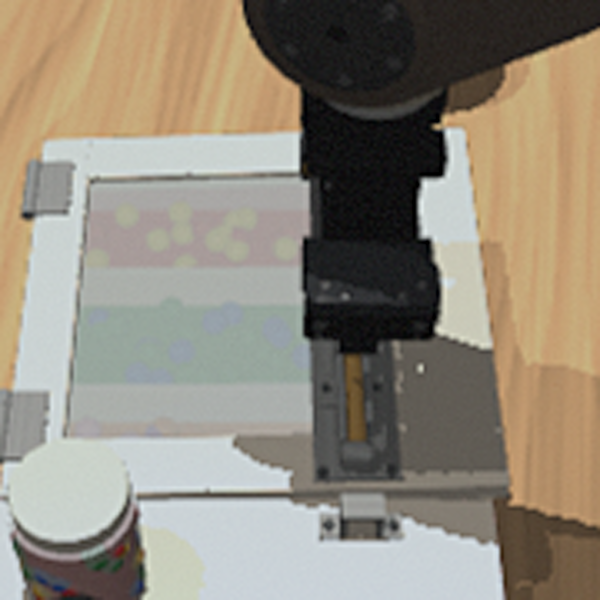

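Request:
step_arm --plan '[[[0,-4,1,0,0.3],[0,-4,1,0,0.3],[0,-4,1,0,0.3],[0,-4,1,0,0.3],[0,-4,1,0,0.3],[0,-4,1,0,0.3],[0,-4,1,0,0.3]]]'

```text
t: 2.78
eef_pos: [512.4, -49.9, 178.6]
tcp_rot: [3.141, -0.0, 0.139]
ft_force: [-0.1, 0.2, -0.3]
opening: 0.651
grip_force: 0.0
```

Request:
step_arm --plan '[[[0,0,0,0,0.1],[0,0,0,0,0.0],[0,0,0,0,-0.1],[0,0,0,0,-0.2],[0,0,0,0,-0.3],[0,0,0,0,-0.4],[0,0,0,0,-0.5],[0,0,0,0,-0.6]]]'

```text
t: 3.45
eef_pos: [512.3, -49.8, 178.6]
tcp_rot: [-3.142, 0.0, 0.139]
ft_force: [-0.1, 2.0, 0.7]
opening: 0.232
grip_force: 1.1
```

Request:
step_arm --plan '[[[0,-1,0,0,-0.5],[0,-2,0,0,-0.55],[0,-2,0,0,-0.65],[0,-2,0,0,-0.7],[0,-2,0,0,-0.8],[0,-2,0,0,-0.9],[0,-2,0,0,-1],[0,-2,0,0,-1]]]'

```text
t: 4.12
eef_pos: [512.0, -47.8, 178.6]
tcp_rot: [-3.141, 0.0, 0.139]
ft_force: [-0.1, 2.2, 0.4]
opening: 0.182
grip_force: 30.0
```

Request:
step_arm --plan '[[[0,0,1,0,-1],[0,0,2,0,-1],[0,0,3,0,-1],[0,0,4,0,-1],[0,0,5,0,-1],[0,0,5,0,-1]]]'

```text
t: 4.62
eef_pos: [511.8, -47.9, 173.6]
tcp_rot: [3.142, 0.0, 0.139]
ft_force: [-3.3, 2.1, 6.5]
opening: 0.181
grip_force: 30.0
```

Request:
step_arm --plan '[[[-1,0,0.5,0,-1],[-1.5,0,1,0,-1],[-2,0,1.5,0,-1],[-2,0,2,0,-1],[-2,0,2,0,-1]]]'

```text
t: 5.03
eef_pos: [510.9, -48.3, 172.2]
tcp_rot: [3.141, -0.002, 0.139]
ft_force: [-0.1, 2.5, 7.9]
opening: 0.187
grip_force: 30.0
```

Request:
step_arm --plan '[[[0,0,0.5,0,-1],[0,0,1,0,-1],[0,0,1.5,0,-1],[0,0,1.5,0,-1],[0,0,1.5,0,-1]]]'

```text
t: 5.45
eef_pos: [510.9, -48.3, 170.8]
tcp_rot: [3.141, -0.002, 0.139]
ft_force: [-1.2, 2.3, 8.3]
opening: 0.182
grip_force: 30.0
```

Request:
step_arm --plan '[[[0,0,0.5,0,-1],[0,0,1,0,-1],[0,0,1.5,0,-1],[0,0,1.5,0,-1],[0,0,1.5,0,-1]]]'

```text
t: 5.87
eef_pos: [511.2, -48.5, 170.2]
tcp_rot: [3.14, -0.004, 0.139]
ft_force: [-2.0, 1.9, 17.6]
opening: 0.181
grip_force: 30.0
```

Request:
step_arm --plan '[[[0,-1,-0.7,0,-1],[0,-2,-0.7,0,-1],[0,-4,-0.7,0,-1],[0,-6,-0.7,0,-1],[0,-8,-0.7,0,-1],[0,-10,-0.7,0,-1],[0,-10,-0.7,0,-1]]]'

```text
t: 6.45
eef_pos: [509.6, -38.6, 170.3]
tcp_rot: [3.14, -0.003, 0.139]
ft_force: [-2.3, -0.7, 11.9]
opening: 0.181
grip_force: 30.0
```

Request:
step_arm --plan '[[[0,-1.5,0,0,-1],[0,-3,0,0,-1],[0,-4.5,0,0,-1],[0,-6,0,0,-1],[0,-7,0,0,-1],[0,-8,0,0,-1]]]'

```text
t: 6.95
eef_pos: [508.5, -30.9, 170.3]
tcp_rot: [3.14, -0.003, 0.139]
ft_force: [-1.4, -2.8, 12.3]
opening: 0.186
grip_force: 30.0
```

Request:
step_arm --plan '[[[0,-1,0,0,-1],[0,-2,0,0,-1],[0,-3,0,0,-1],[0,-4,0,0,-1],[0,-5,0,0,-1],[0,-6,0,0,-1]]]'

```text
t: 7.45
eef_pos: [507.6, -25.0, 170.3]
tcp_rot: [3.14, -0.003, 0.139]
ft_force: [-1.7, -2.5, 12.6]
opening: 0.18
grip_force: 30.0
```

Request:
step_arm --plan '[[[0,-1,0,0,-1],[0,-2,0,0,-1],[0,-3,0,0,-1],[0,-4,0,0,-1],[0,-5,0,0,-1],[0,-6,0,0,-1]]]'

```text
t: 7.95
eef_pos: [506.8, -19.1, 170.3]
tcp_rot: [3.14, -0.002, 0.139]
ft_force: [-3.0, -3.1, 11.7]
opening: 0.184
grip_force: 30.0
```

Request:
step_arm --plan '[[[0,-1,0,0,-1],[0,-2,0,0,-1],[0,-3,0,0,-1],[0,-4,0,0,-1],[0,-5,0,0,-1],[0,-6,0,0,-1]]]'

```text
t: 8.45
eef_pos: [505.9, -13.1, 170.3]
tcp_rot: [3.14, -0.002, 0.139]
ft_force: [-2.5, -1.9, 13.0]
opening: 0.178
grip_force: 30.0
```

Request:
step_arm --plan '[[[0,-0.7,0,0,-1],[0,-1.4,0,0,-1],[0,-2,0,0,-1],[0,-2.7,0,0,-1],[0,-3.4,0,0,-1],[0,-4,0,0,-1]]]'

```text
t: 8.95
eef_pos: [505.3, -9.1, 170.3]
tcp_rot: [3.14, -0.002, 0.139]
ft_force: [-2.5, -1.4, 12.4]
opening: 0.185
grip_force: 30.0
```

Request:
step_arm --plan '[[[0,-0.7,0,0,-1],[0,-1.4,0,0,-1],[0,-2,0,0,-1],[0,-2.7,0,0,-1],[0,-3.4,0,0,-1]]]'

```text
t: 9.37
eef_pos: [504.8, -5.8, 170.3]
tcp_rot: [3.14, -0.002, 0.139]
ft_force: [-2.2, -1.7, 12.1]
opening: 0.181
grip_force: 30.0
```

Request:
step_arm --plan '[[[0,-0.6,0,0,-1],[0,-1.2,0,0,-1],[0,-1.8,0,0,-1],[0,-2.4,0,0,-1],[0,-3,0,0,-1]]]'

```text
t: 9.78
eef_pos: [504.4, -2.8, 170.3]
tcp_rot: [3.14, -0.002, 0.139]
ft_force: [-3.0, -3.3, 11.6]
opening: 0.181
grip_force: 30.0
```

Request:
step_arm --plan '[[[0,-0.6,0,0,-1],[0,-1.2,0,0,-1],[0,-1.8,0,0,-1],[0,-2.4,0,0,-1],[0,-3,0,0,-1]]]'

```text
t: 10.2
eef_pos: [504.0, 0.2, 170.3]
tcp_rot: [3.14, -0.002, 0.139]
ft_force: [-2.8, -3.3, 13.2]
opening: 0.18
grip_force: 30.0
```

Request:
step_arm --plan '[[[0,-0.5,0,0,-1],[0,-1,0,0,-1],[0,-1.5,0,0,-1],[0,-2,0,0,-1],[0,-2,0,0,-1]]]'

```text
t: 10.62
eef_pos: [503.7, 2.2, 170.3]
tcp_rot: [3.14, -0.002, 0.139]
ft_force: [-2.5, -1.9, 12.5]
opening: 0.182
grip_force: 30.0
```

Request:
step_arm --plan '[[[0,-0.5,0,0,-1],[0,-1,0,0,-1],[0,-1.5,0,0,-1],[0,-2,0,0,-1],[0,-2,0,0,-1]]]'

```text
t: 11.03
eef_pos: [503.4, 4.2, 170.3]
tcp_rot: [3.14, -0.002, 0.139]
ft_force: [-3.2, -1.5, 12.4]
opening: 0.188
grip_force: 30.0
```

Request:
step_arm --plan '[[[0,-0.5,0,0,-1],[0,-1,0,0,-1],[0,-1.5,0,0,-1],[0,-2,0,0,-1],[0,-2,0,0,-1]]]'

```text
t: 11.45
eef_pos: [503.1, 6.2, 170.3]
tcp_rot: [3.14, -0.002, 0.139]
ft_force: [-3.0, -1.0, 12.2]
opening: 0.184
grip_force: 30.0
```

Request:
step_arm --plan '[[[0,-0.5,0,0,-1],[0,-1,0,0,-1],[0,-1.5,0,0,-1],[0,-1.5,0,0,-1]]]'

```text
t: 11.78
eef_pos: [502.9, 7.7, 170.3]
tcp_rot: [3.14, -0.002, 0.139]
ft_force: [-2.7, -1.6, 12.8]
opening: 0.182
grip_force: 30.0
```

Request:
step_arm --plan '[[[0,-0.5,0,0,-1],[0,-1,0,0,-1],[0,-1.5,0,0,-1],[0,-1.5,0,0,-1]]]'

```text
t: 12.12
eef_pos: [502.7, 9.2, 170.3]
tcp_rot: [3.14, -0.002, 0.139]
ft_force: [-3.5, -1.6, 13.1]
opening: 0.184
grip_force: 30.0
```

Request:
step_arm --plan '[[[0,-0.5,0,0,-1],[0,-1,0,0,-1],[0,-1.5,0,0,-1],[0,-1.5,0,0,-1]]]'

```text
t: 12.45
eef_pos: [502.5, 10.7, 170.3]
tcp_rot: [3.14, -0.002, 0.139]
ft_force: [-3.1, -1.7, 13.3]
opening: 0.182
grip_force: 30.0
```

Request:
step_arm --plan '[[[0,-0.5,0,0,-1],[0,-1,0,0,-1],[0,-1.5,0,0,-1],[0,-1.5,0,0,-1]]]'

```text
t: 12.78
eef_pos: [502.2, 12.1, 170.3]
tcp_rot: [3.14, -0.002, 0.139]
ft_force: [-2.2, -1.3, 12.7]
opening: 0.178
grip_force: 30.0
```

Run:
```python
from h import *
s=env.state();print(s["eef_pos"],s["ft_force"],s["opening"])
cv2.imwrite("pics/s2.png",cv2.resize(env.read_camera("side")[210:330,280:430],(750,600),interpolation=cv2.INTER_CUBIC))
```

```text
[502.21528113  12.14856988 170.28692911] [-2.21643551 -1.31455206 12.71847214] 0.1775236823762756
```

View pics/s2.png

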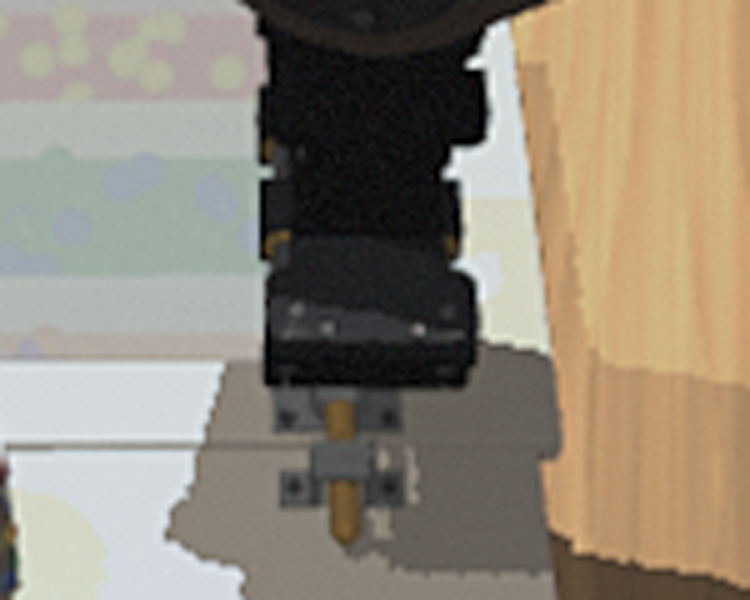

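The side view shows the bolt well through the keeper: its nose is at (343,540), past the bridge at (342,460). I'll carry on to the end of the slot by feel.

Request:
step_arm --plan '[[[0,-0.5,0,0,-1],[0,-1,0,0,-1],[0,-1.5,0,0,-1],[0,-1.5,0,0,-1]]]'

```text
t: 13.17
eef_pos: [502.2, 12.9, 170.3]
tcp_rot: [3.139, -0.002, 0.14]
ft_force: [-2.2, -8.4, 11.5]
opening: 0.181
grip_force: 30.0
```

Request:
step_arm --plan '[[[0,0.8,0,0,-1],[0,1.6,-0.5,0,-1],[0,1.6,-1,0,-1],[0,1.6,-1.5,0,-1],[0,1.6,-2,0,-1],[0,1.6,-2,0,-1]]]'

```text
t: 13.67
eef_pos: [502.3, 12.3, 172.0]
tcp_rot: [3.141, -0.002, 0.139]
ft_force: [-1.3, -0.8, 7.0]
opening: 0.179
grip_force: 30.0
```

Request:
step_arm --plan '[[[0,0,-0.5,0,-1],[0,0,-1,0,-1],[0,0,-1.2,0,-1],[0,0,-1.2,0,-1]]]'

```text
t: 14.0
eef_pos: [502.0, 12.3, 172.6]
tcp_rot: [3.141, -0.001, 0.139]
ft_force: [0.9, -1.6, 3.7]
opening: 0.182
grip_force: 30.0
```

Request:
step_arm --plan '[[[-1,0,0,0,-1],[-2,0,0,0,-1],[-3,0,0.1,0,-1],[-4,0,0.2,0,-1],[-5,0,0.3,0,-1],[-5,0,0.3,0,-1]]]'

```text
t: 14.5
eef_pos: [497.9, 11.7, 172.6]
tcp_rot: [3.141, -0.004, 0.139]
ft_force: [5.6, -1.0, 1.0]
opening: 0.184
grip_force: 30.0
```

Request:
step_arm --plan '[[[-1,0,0.1,0,-1],[-2,0,0.3,0,-1],[-3,0,0.5,0,-1],[-3,0,0.5,0,-1]]]'

```text
t: 14.83
eef_pos: [495.1, 11.3, 172.3]
tcp_rot: [3.141, -0.004, 0.139]
ft_force: [4.9, -0.7, 3.4]
opening: 0.183
grip_force: 30.0
```

Request:
step_arm --plan '[[[-2.4,0,0.4,0,-1],[-4.7,0,0.9,0,-1],[-7,0,1.6,0,-1],[-9.3,0,2.4,0,-1],[-9.3,0,2.4,0,-1]]]'

```text
t: 15.25
eef_pos: [485.7, 10.0, 170.0]
tcp_rot: [3.141, -0.004, 0.139]
ft_force: [3.9, -0.6, 7.3]
opening: 0.181
grip_force: 30.0
```

Request:
step_arm --plan '[[[-2.2,0,0.9,0,-1],[-4.4,0,1.9,0,-1],[-6.5,0,3,0,-1],[-8.6,0,4.2,0,-1],[-8.6,0,4.2,0,-1]]]'

```text
t: 15.67
eef_pos: [476.1, 8.7, 165.6]
tcp_rot: [3.141, -0.001, 0.139]
ft_force: [-0.6, -2.3, 8.9]
opening: 0.176
grip_force: 30.0
```

Request:
step_arm --plan '[[[-2,0,1,0,-1],[-3.9,0,2.5,0,-1],[-5.7,0,4,0,-1],[-7.5,0,5.5,0,-1],[-7.5,0,5.5,0,-1]]]'

```text
t: 16.08
eef_pos: [467.0, 7.6, 159.7]
tcp_rot: [3.141, 0.003, 0.14]
ft_force: [-7.3, -4.6, 10.5]
opening: 0.149
grip_force: 30.5
```

Request:
step_arm --plan '[[[-1.7,0,1.7,0,-1],[-3.3,0,3.5,0,-1],[-4.8,0,5.3,0,-1],[-6.2,0,7.3,0,-1],[-6.2,0,7.3,0,-1]]]'

```text
t: 16.5
eef_pos: [460.8, 7.0, 152.3]
tcp_rot: [-3.141, 0.002, 0.139]
ft_force: [-2.1, -0.3, -0.6]
opening: 0.045
grip_force: 0.6
```

The knob slipped out of the pinch. I'll raise the closed fingers and look.

Request:
step_arm --plan '[[[0,0,-5,0,-1],[0,0,-15,0,-1],[0,0,-35,0,-1],[0,0,-60,0,-1],[0,0,-90,0,-1],[0,0,-120,0,-1],[0,0,-120,0,-1]]]'

```text
t: 17.08
eef_pos: [464.1, 7.0, 277.3]
tcp_rot: [3.14, -0.007, 0.139]
ft_force: [-0.7, 0.7, 0.3]
opening: 0.004
grip_force: 0.0
```

Run:
```python
from h import *
s=env.state();print(s["eef_pos"],s["ft_force"],s["opening"])
w=env.read_camera("wrist");a=env.read_camera("side")[230:330,290:410]
cv2.imwrite("pics/w3.png",np.hstack([cv2.resize(w,(400,300)),cv2.resize(a,(360,300),interpolation=cv2.INTER_CUBIC)]))
cv2.imwrite("pics/w3f.png",w);cv2.imwrite("pics/s3f.png",env.read_camera("side"))
```

```text
[464.07214341   7.03546962 277.29244996] [-0.73281882  0.73288     0.25712348] 0.00446936317237167
```

View pics/w3.png

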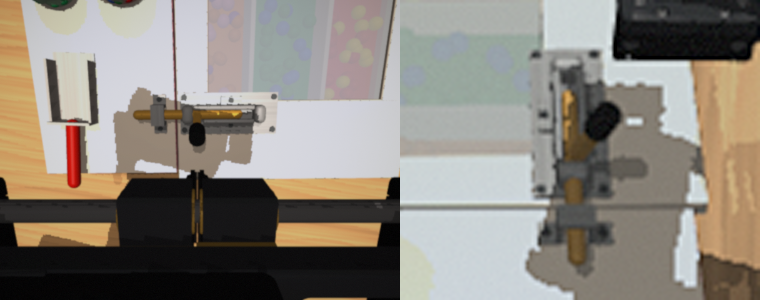

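The knob is partly tipped in the notch, at about wrist (315,214) and side (357,271). The bolt is still through the keeper.

Run:
```python
from h import *
print(tri("wrist",(315,214),"side",(357.3,270.7)), env.state()["eef_pos"])
```

```text
(array([484.45985555,   9.3426406 , 177.65817091]), np.float64(1.873311134111021)) [462.10654112   7.18196843 272.02808402]
```

Request:
step_arm --plan '[[[20,1,0,0,-1],[40,1,10,0,-1],[52,1,35,0,-1],[52,1,60,0,-1],[52,1,80,0,-1],[52,1,94,0,-1],[52,1,100,0,-1],[52,1,100,0,-1]]]'

```text
t: 17.9
eef_pos: [513.1, 13.4, 170.3]
tcp_rot: [-3.141, 0.004, 0.139]
ft_force: [-0.6, 0.3, 0.7]
opening: 0.006
grip_force: 0.0
```

Request:
step_arm --plan '[[[-3,0,0,0,-1],[-6,0,0,0,-1],[-9,0,0,0,-1],[-11,0,0,0,-1],[-11,0,0,0,-1]]]'

```text
t: 18.32
eef_pos: [502.8, 11.7, 173.0]
tcp_rot: [3.141, -0.001, 0.139]
ft_force: [-0.6, -0.8, 0.9]
opening: 0.004
grip_force: 0.1
```

Request:
step_arm --plan '[[[-2,0,0,0,-1],[-4,0,0,0,-1],[-6,0,0,0,-1],[-8,0,0,0,-1]]]'

```text
t: 18.65
eef_pos: [495.0, 10.6, 172.3]
tcp_rot: [3.142, -0.0, 0.139]
ft_force: [1.0, 0.2, 0.3]
opening: 0.005
grip_force: 0.3
```

Request:
step_arm --plan '[[[-2,0,0,0,-1],[-4,0,0,0,-1],[-6,0,0,0,-1],[-8,0,0,0,-1]]]'

```text
t: 18.98
eef_pos: [487.0, 9.5, 172.3]
tcp_rot: [3.142, 0.0, 0.139]
ft_force: [0.2, 0.4, 0.3]
opening: 0.005
grip_force: 0.2
```

Request:
step_arm --plan '[[[-2,0,0.5,0,-1],[-4,0,1,0,-1],[-6,0,1.5,0,-1],[-8,0,2,0,-1]]]'

```text
t: 19.32
eef_pos: [479.1, 8.4, 170.2]
tcp_rot: [3.142, 0.0, 0.139]
ft_force: [-0.6, 0.1, 0.5]
opening: 0.008
grip_force: 0.2
```

Run:
```python
from h import *
s=env.state();print(s["eef_pos"],s["ft_force"],s["moment"])
a=env.read_camera("side")[215:330,280:430]
cv2.imwrite("pics/s4.png",cv2.resize(a,(750,575),interpolation=cv2.INTER_CUBIC))
```

```text
[479.10643268   8.42249126 170.24503615] [-0.55574304  0.07605671  0.47959928] [ 0.05930757 -0.03738765  0.02133983]
```

View pics/s4.png

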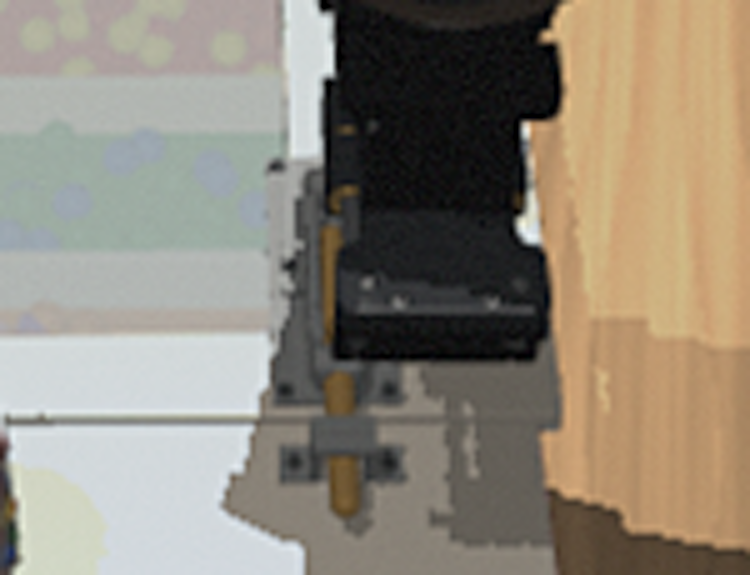

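Request:
step_arm --plan '[[[-2,0,1,0,-1],[-4,0,3,0,-1],[-6,0,4.5,0,-1],[-8,0,6,0,-1],[-10,0,8,0,-1]]]'

```text
t: 19.78
eef_pos: [469.2, 7.0, 162.2]
tcp_rot: [3.141, -0.0, 0.139]
ft_force: [1.1, 0.5, -0.8]
opening: 0.003
grip_force: 0.2
```

Request:
step_arm --plan '[[[-2,0,1,0,-1],[-4,0,2,0,-1],[-6,0,3,0,-1],[-8,0,4,0,-1],[-10,0,5,0,-1]]]'

```text
t: 20.2
eef_pos: [459.3, 5.6, 157.2]
tcp_rot: [3.141, -0.0, 0.139]
ft_force: [0.4, 0.6, 0.2]
opening: 0.006
grip_force: 0.1
```

Request:
step_arm --plan '[[[-1,0,1,0,-1],[-2,0,2,0,-1],[-3,0,3,0,-1],[-3,0,4,0,-1],[-3,0,5,0,-1]]]'

```text
t: 20.62
eef_pos: [456.5, 5.2, 152.2]
tcp_rot: [3.142, 0.0, 0.139]
ft_force: [-0.4, -0.7, 0.4]
opening: 0.005
grip_force: 0.1
```

Request:
step_arm --plan '[[[0,0,0.7,0,-1],[0,0,1.4,0,-1],[0,0,2,0,-1],[0,0,2,0,-1]]]'

```text
t: 20.95
eef_pos: [456.6, 5.2, 150.2]
tcp_rot: [3.142, 0.0, 0.139]
ft_force: [-0.0, 0.4, 0.9]
opening: 0.005
grip_force: 0.0
```

Request:
step_arm --plan '[[[0,0,0.5,0,-1],[0,0,1,0,-1],[0,0,1.5,0,-1],[0,0,2,0,-1],[0,0,2,0,-1]]]'

```text
t: 21.37
eef_pos: [456.5, 5.2, 148.5]
tcp_rot: [3.141, 0.0, 0.139]
ft_force: [-2.2, -0.2, 6.0]
opening: 0.004
grip_force: 3.1
```

Request:
step_arm --plan '[[[0,0,0.5,0,-1],[0,0,1,0,-1],[0,0,1.5,0,-1],[0,0,1.5,0,-1]]]'

```text
t: 21.7
eef_pos: [456.3, 5.2, 147.0]
tcp_rot: [3.141, 0.0, 0.139]
ft_force: [-3.3, -0.5, 7.3]
opening: 0.005
grip_force: 3.6
```

Request:
step_arm --plan '[[[0,0,0.5,0,-1],[0,0,1,0,-1],[0,0,1,0,-1]]]'

```text
t: 21.95
eef_pos: [456.2, 5.2, 146.2]
tcp_rot: [3.141, 0.001, 0.139]
ft_force: [-5.0, 0.0, 11.1]
opening: 0.007
grip_force: 4.9
```

Request:
step_arm --plan '[[[0,0,-1,0,-1],[0,0,-3,0,-1],[0,0,-15,0,-1],[0,0,-45,0,-1],[0,0,-85,0,-1],[0,0,-125,0,-1],[0,0,-125,0,-1]]]'

```text
t: 22.53
eef_pos: [458.8, 5.1, 277.2]
tcp_rot: [3.139, -0.01, 0.139]
ft_force: [0.2, -0.5, 0.3]
opening: 0.009
grip_force: 0.0
```

Run:
```python
from h import *
s=env.state();print(s["eef_pos"],s["ft_force"])
w=env.read_camera("wrist")[120:300,180:500];a=env.read_camera("side")[235:335,300:400]
cv2.imwrite("pics/w5.png",np.hstack([cv2.resize(w,(426,240)),cv2.resize(a,(370,240))]) if 0 else np.vstack([cv2.resize(w,(533,300),interpolation=cv2.INTER_CUBIC),np.pad(cv2.resize(a,(300,300),interpolation=cv2.INTER_CUBIC),((0,0),(0,233),(0,0)))]))
```

```text
[458.76148682   5.05685321 277.24654922] [ 0.19118553 -0.47377798  0.25408109]
```

View pics/w5.png

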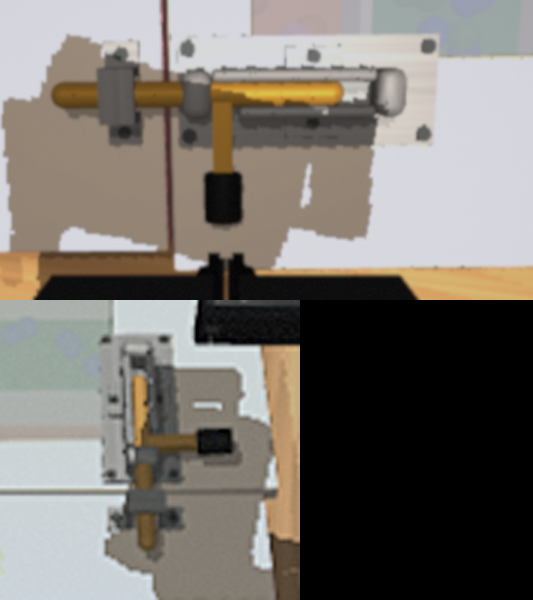

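The handle now lies forward in the notch, with the knob at wrist (313,239) and side (372,282), and the bolt is still through the keeper. I'll check its angle.

Run:
```python
from h import *
print(tri("wrist",(313.3,238.9),"side",(371.7,281.7)))
import cv2
for uv in [(180+222/1.666,120+103/1.666),(180+222/1.666,120+198/1.666)]: print(atz("wrist",uv,139))
p=(300+145/3,235+138/3);q=(371.7,281.7)
print(atz("side",p,139))
```

```text
(array([453.71731853,   5.0695976 , 139.51707344]), np.float64(1.3646906606981473))
[496.03270462  10.88643959 139.        ]
[452.95970107   4.91424532 139.        ]
[500.4582433   10.15183931 139.        ]
```

```bash
python3 -c "
from cell import env
print(env.job_done())"
```

```text
the job is handed in; nothing more can be done
None
```

The lid is bolted: I pressed it down, slid the bolt through the keeper until the handle met the slot's end, turned the handle down into the notch, and handed the job in at about 23 s with the gripper clear; the knob slipped out of the grip partway through the turn, so I finished by pushing it down with the closed fingers.

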